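# Wedge the rocking chest

### The job

The little chest of drawers on the hall console rocks, because its foot on the drawer side towards the robot's left is too short and hangs just clear of the table. Take the long slim wooden wedge and push it, flat on the table and thin end first, in under that foot from the chest's left side until it is jammed tight and carries the corner. Feel your way: do not drive it so hard that the chest tips or shifts from its place, and leave the wedge there and the other things where they are.

Things in the scene. Friction and masses are not known exactly. Their poses are not given: they have to be found in the camera images.
- wedge: Plain brown wooden wedge (furniture shim), 120 mm long, 30 mm wide, lying flat, 40 g. Origin at the centre of its underside; +x points along its length to the thin end, 2 mm thick at x = +60 mm; it thickens evenly to 16 mm at the thick end, x = -60 mm (slope 1 in 8.6); y across, z up. Centre of mass 15 mm from the middle towards the thick end.
- wedge_tip (a point): Middle of the wedge's thin end (wedge x = +60 mm, 1 mm above its underside). Pushed slowly, the wedge slides with under 1 N until it touches the foot; then the push rises by 2 to 3 N per mm of travel; a push of 6 to 10 N jams it tight, and let go it stays by friction (coefficient 0.48 to 0.72).
- chest: Small white chest of three drawers with a wooden top, 4 to 5 kg, loose, standing level on three of four square feet. Origin on the table under its middle; drawers face +x, +y is its left side seen from the robot. Top board 212 x 270 mm, upper face 147 mm high; body 196 x 252 mm, underside 30 mm high. Feet 32 x 32 mm, centred at x = +-80, y = +-108 mm; the one at +x, +y is short.
- short_corner (a point): On the table below the middle of the short foot's outer side face (chest x = +80, y = +124 mm). The wedge goes in here along the chest's -y. The foot's flat underside is 3.5 to 10 mm above the table: how much differs each time and is not in the poses. The drawers' load keeps the chest standing on its other feet. From some 12 N of push the chest begins to turn and slide.
- key_dish: White china dish with keys, 100 mm across, 22 mm high, loose on top of the chest; leave it.
- slat: Flat parallel-sided strip of the same brown wood, 100 x 30 x 10 mm, not a wedge; leave it.
- peg_a: Wooden clothes peg lying flat, 72 x 14 x 10 mm; leave it.
- peg_b: Another wooden clothes peg, same size; leave it.
- doorstop: Black rubber doorstop, 110 x 42 mm, 30 mm high at the thick end, too steep for this job; leave it.
There are look-alikes about, which are no part of the job. Leave any pink look-alike of the wedge alone.

How it is judged (in metres and radians):
On the way, in this order (a step that is already met when the one before it is completed fails the run):
1. the wedge lies flat with its thin end under the short foot, not yet touching the chest (y of wedge_tip in the frame of chest between 0.05 and 0.122 m and x of wedge_tip in the frame of chest between 0.055 and 0.105 m and angle between wedge's own z axis and vertical below 0.12 rad and contact force between wedge and chest below 2 N), for 0.05 s.
2. the wedge is jammed tight under the short foot (contact force between wedge and chest above 3 N), for 0.3 s.
At the end, for the whole second after the job is handed in: The wedge lies flat on the table under the short foot, thin end in, pointing across the chest within 20 degrees, and is jammed there by itself: it carries more than 3 N of the chest. The chest is level within 0.4 degrees (0.007 rad) and all is at rest (contact force between wedge and chest above 3 N and angle between chest's own z axis and vertical below 0.007 rad and y of wedge_tip in the frame of chest below 0.115 m and x of wedge_tip in the frame of chest between 0.05 and 0.11 m and angle between the x axis of wedge and the y axis of chest, either way round below 0.35 rad and angle between wedge's own z axis and vertical below 0.05 rad and linear speed of each of wedge, chest below 0.01 m/s); the robot touches nothing.
It fails at once if the chest is lifted or tipped clearly out of level (more than 0.02 rad) (angle between chest's own z axis and vertical above 0.02 rad).
It fails at once if the chest is shifted more than 2.5 mm from its place (distance of chest from where it was at the start of the episode above 0.0025 m).
It fails at once if the wedge is driven too hard against the chest (more than 18 N) (contact force between wedge and chest above 18 N).
It fails at once if the robot hits or leans on the chest (more than 15 N) (contact force between the arm and chest above 15 N).
It fails at once if another thing is moved more than 30 mm (distance of any of key_dish, slat, peg_a, peg_b, doorstop from where it was at the start of the episode above 0.03 m).
It also fails if it takes over 61 s, if anything falls off the work surface, if the arm or the gripper's body presses on something with over 40 N, if the wrist force passes 120 N, or if a joint passes its speed limit or range.

### The arm

A 6-joint arm with a two-finger parallel gripper is mounted at the origin on the work surface. World frame = base frame: x ahead of the robot, y to its left, z up, the work surface at z = 0. Lengths are in m, angles in degrees, forces in N, time in s.
With the tool pointing down it reaches from about 0.35 to 0.85 m from the base axis. Payload 8.1 kg.
Tool frame: the origin (TCP) lies on the mounting face of the last link; the fingertips stand 173 mm ahead of it and the grasp point (between the pads) lies 155 mm ahead of it; z points along the fingers, y is the line along which they close (so a half turn about z gives the same grasp; the last joint's range is limited). The gripper opens to 85 mm and grips with 20 to 120 N. Pads are 22 mm wide; open, the fingers measure 114 mm over their backs; the gripper's body (76 mm by 85 mm) begins 54 mm behind the grasp point. The pads swing forward as they close: fully open they stand 13 mm farther back than shut.
Start: joints at [-72.158, 7.471, 85.268, -0, 87.261, -4.893], TCP at [0.232, -0.553, 0.405] pointing down, gripper open.
Joint ranges: [-169.43, 169.43], [-51.17, 129.36], [1.28, 143.12], [-76.62, 256.62], [0, 156.53], [-152.29, 152.29]. Speed limits (degrees/s): [136.94, 136.94, 159.86, 180, 180, 180].

### API

Orientations are given as a 3x3 rotation matrix whose columns are the frame's x, y, z axes.
In Python, from station import ctrl gives the robot as it stands.
- The arm moves only by the tool move_arm, never from a script. Its argument "increments" is a list that holds one entry, the list of rows, each a list of 7 numbers: the opening, from 0 (shut) to 1 (fully open), then the shift along the tool's x, y, z in units of 30 mm (1.0 is 30 mm), then the turn, a rotation vector about the tool's x, y, z in units of 6 degrees (1.0 is 6 degrees). A call has 1 to 5 rows; each row is the pose to reach, as a shift and turn from the pose commanded when the call began, along the tool's axes at that moment; what a row does not reach only later rows make up. A row lasts 1/12 s, in which the tool goes at most 41.7 mm and 7.16 degrees, less where a joint would pass 70% of its speed; a pose out of reach is approached as far as the arm can. A call with a gripper value outside its range is refused whole. The fingers move at their own pace and stop on an object; "newtons" is the grip in N (left out, the last holds). Time passes only in rows, so rows that repeat a pose let the fingers close. It gives the time, the measured TCP pose, the force, the opening and the grip force at its end, in the units of the state.
- ctrl.get_obs(): the state, without advancing time (a new reading comes with each control period).
- ctrl.grab_frame(name): name is "side" or "top"; returns a dict with "img" (420x560x3 uint8, red, green, blue), "mtx" (3x3 intrinsics, pixels), "k1" (the pictures are not rectified: a ray, as slopes to the right and down, at radius r is drawn at 1 + k1 r^2 times it, then the intrinsics apply), "xyz" and "attitude" of the camera in the world. Camera axes: x right, y down, z forward; pixel columns grow to the right and rows downward; lengths in m; the calibration is good to about 2 mm. A picture is of the moment at which its call begins. There is no depth.
- ctrl.hand_in(): hands the job in; it is judged then, once.
Trained networks look in a picture, given as the dict that the camera call returned (one of the last four; its "shot" number tells which), for a name from the list of things; names that differ only in an ending like _2 or _b are one class to them, and where a whole thing is asked for, a point or a joint stands for the part that bears it (a point fixed in the world has none). Each returns a list of dicts, best first, with "score" (0 to 1); they miss things now and then, are a little off and sometimes report something else, mostly with a low value. They report only what shows in the picture. A call takes as long as a camera call. They do not tell look-alikes from the thing itself.
- ctrl.spot_in(picture, query): "uv" ([column, row] in pixels, amid what is visible of it).
The state is a dict: "t": time; "joints": joint angles; "joint_velocities": joint speeds; "joint_efforts": joint torques, N m; "tcp_pos": TCP position; "tool_rot": TCP orientation; "force": force on the tool from outside, world axes, zero at the start; "ft_torque": the same for the moment, N m; "opening": opening from 0.0 (shut) to 1.0 (fully open); "grasp_force": force on a finger pad.
Only numpy, scipy, OpenCV 4.12 (cv2) and the standard library are available. Lean on these libraries where they do the work, as an engineer would, in place of code of your own. Each camera call takes 0.05 s, during which the arm holds its last target. There are 200 camera calls.

## Working session

There is one attempt and no reset: what is moved stays moved. The work goes in short steps, Python scripts to look and compute and a tool call to move; the robot and the scene stay as the last step left them, time stands still between calls to the robot, and variables do not carry over. Pictures are saved under pics/ and viewed, at most 10 in all, crops included, and the job is handed in when it is done.

Besides the shell and the picture viewer there is one more tool, called after "Call:" as a command line: name --argument value ..., lists and objects as JSON in quotes. move_arm: Moves the arm, as the interface text tells. Its arguments: {"type":"object","properties":{"increments":{"type":"array"},"newtons":{"type":"number"}},"required":["increments"]}

```bash
mkdir -p pics; cat > h.py <<'E'
import numpy as np, cv2
from station import ctrl
def ray(f,uv):
    K=np.array(f["mtx"]);d=np.array([f["k1"],0,0,0,0],float)
    p=cv2.undistortPoints(np.array([[uv]],float),K,d)[0,0]   # first guess
    K_=np.linalg.inv(K)@[uv[0],uv[1],1];q=K_[:2];s=q.copy()
    for _ in range(30): s=q/(1+f["k1"]*(s@s))
    return np.array(f["attitude"])@[s[0],s[1],1]
def at(f,uv,z=0.):
    r=ray(f,uv);c=np.array(f["xyz"]);return c+r*(z-c[2])/r[2]
def px(f,P):
    p=np.array(f["attitude"]).T@(np.array(P)-f["xyz"]);s=p[:2]/p[2]
    s=s*(1+f["k1"]*(s@s));return (np.array(f["mtx"])@[s[0],s[1],1])[:2]
E
python3 - <<'E'
from h import *
for n in("top","side"):
    f=ctrl.grab_frame(n);cv2.imwrite(f"pics/{n}0.png",f["img"][:,:,::-1])
    np.save(f"pics/{n}0.npy",f,allow_pickle=True)
    print(n,f["xyz"],np.round(f["attitude"],3).tolist())
    for q in["wedge","chest","slat","peg_a","doorstop","key_dish","short_corner"]:
        try: print(q,[(np.round(d["uv"]).tolist(),round(d["score"],2),at(f,d["uv"],.005).round(3).tolist()) for d in ctrl.spot_in(f,q)[:4]])
        except Exception as e: print(q,e)
o=ctrl.get_obs();print(o["tool_rot"],o["t"])
E
```

```text
top [0.30865401 0.14575209 1.19566496] [[0.012, -0.986, 0.168], [-1.0, -0.014, -0.011], [0.013, -0.168, -0.986]]
wedge [([129.0, 170.0], 0.86, [0.621, 0.573, 0.005]), ([244.0, 172.0], 0.71, [0.62, 0.245, 0.005]), ([190.0, 187.0], 0.68, [0.574, 0.395, 0.005])]
chest [([390.0, 188.0], 0.78, [0.581, -0.167, 0.005])]
slat [([203.0, 228.0], 0.83, [0.459, 0.352, 0.005])]
peg_a [([265.0, 247.0], 0.66, [0.411, 0.181, 0.005]), ([160.0, 228.0], 0.61, [0.458, 0.473, 0.005])]
doorstop [([176.0, 294.0], 0.73, [0.281, 0.42, 0.005])]
key_dish [([428.0, 197.0], 0.56, [0.557, -0.276, 0.005])]
short_corner [([389.0, 188.0], 0.72, [0.58, -0.165, 0.005]), ([428.0, 198.0], 0.45, [0.555, -0.276, 0.005])]
side [-0.11339163  0.91767101  0.97021265] [[-0.788, -0.409, 0.46], [-0.616, 0.518, -0.593], [0.004, -0.751, -0.66]]
wedge [([191.0, 271.0], 0.92, [0.581, 0.393, 0.005]), ([132.0, 308.0], 0.66, [0.61, 0.575, 0.005]), ([220.0, 234.0], 0.64, [0.619, 0.236, 0.005])]
chest [([318.0, 166.0], 0.56, [0.582, -0.229, 0.005]), ([343.0, 139.0], 0.55, [0.603, -0.435, 0.005])]
slat [([236.0, 285.0], 0.94, [0.452, 0.352, 0.005])]
peg_a [([292.0, 258.0], 0.46, [0.394, 0.183, 0.005])]
doorstop [([278.0, 334.0], 0.85, [0.272, 0.403, 0.005])]
key_dish [([341.0, 136.0], 0.96, [0.624, -0.449, 0.005])]
short_corner [([316.0, 164.0], 0.67, [0.595, -0.238, 0.005])]
[[ 9.22308203e-01  3.86455144e-01  1.43301762e-05]
 [ 3.86455144e-01 -9.22308203e-01 -2.66219252e-05]
 [ 2.92865914e-06  3.00915903e-05 -1.00000000e+00]] 0.8
```

View pics/top0.png

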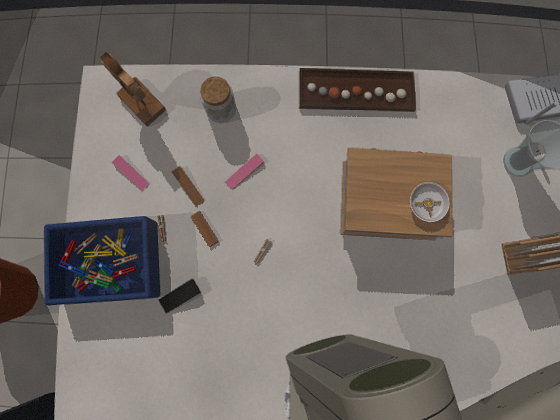

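View pics/side0.png

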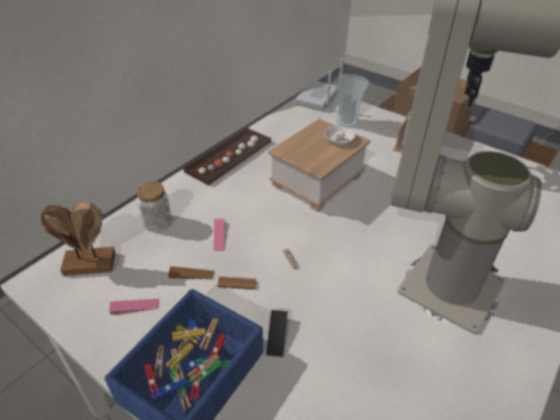

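Top view: the brown wedge candidate is at (188,187), slat at (205,228), pink look-alikes at (130,172) and (245,171), and the chest top spans about (347..452,149..237). The drawers face away from the robot. Next I zoom in.

```bash
python3 - <<'E'
from h import *
T=np.load("pics/top0.npy",allow_pickle=True).item();S=np.load("pics/side0.npy",allow_pickle=True).item()
def crop(f,x,y,w,h,k): return cv2.resize(f["img"][y:y+h,x:x+w,::-1],(w*k,h*k),interpolation=cv2.INTER_CUBIC)
a=crop(T,330,135,135,112,3); b=crop(S,255,115,125,100,3)
c=crop(T,155,155,75,100,3); d=crop(S,155,250,110,50,4)
im=np.zeros((600,800,3),np.uint8)
for i,(x,y) in zip((a,b,c,d),((0,0),(410,0),(0,300*1+36-36+0),(330,340))):
    h=min(i.shape[0],600-y);w=min(i.shape[1],800-x)
    im[y:y+h,x:x+w]=i[:h,:w]
im[300:600,:225]=c[:300]; im[300:336,225:410]=0
cv2.imwrite("pics/crop.png",im)
for f in(T,S):
    hsv=cv2.cvtColor(f["img"],cv2.COLOR_RGB2HSV);m=((hsv[...,1]>90)&(hsv[...,0]<20)).astype(np.uint8)
    n,l,st,ce=cv2.connectedComponentsWithStats(m)
    for i in range(1,n):
        if st[i,4]>150:
            ys,xs=np.where(l==i);box=cv2.boxPoints(cv2.minAreaRect(np.c_[xs,ys].astype(np.float32)))
            P=cv2.minAreaRect(np.array([at(f,(u,v),.005)[:2] for u,v in zip(xs,ys)],np.float32))
            Q=cv2.boxPoints(cv2.minAreaRect(np.array([at(f,(u,v),.147)[:2] for u,v in zip(xs,ys)],np.float32)))
            print(ce[i].round(),st[i,4],np.round(P[0],3),np.round(P[1],3),round(P[2],1),Q.round(3).tolist() if st[i,4]>3000 else "")
E
```

```text
[133.  91.] 1456 [0.88  0.603] [0.274 0.075] 45.6 
[357.  87.] 2982 [ 0.88  -0.082] [0.341 0.125] 89.8 
[215.  90.] 624 [0.867 0.337] [0.087 0.083] 2.3 
[393. 191.] 7400 [ 0.573 -0.194] [0.303 0.24 ] 87.2 [[0.42899999022483826, -0.28200000524520874], [0.6399999856948853, -0.2930000126361847], [0.652999997138977, -0.026000000536441803], [0.44200000166893005, -0.014999999664723873]]
[369. 221.] 233 [ 0.487 -0.111] [0.334 0.163] 49.2 
[188. 186.] 429 [0.579 0.402] [0.123 0.028] 37.2 
[204. 228.] 380 [0.46 0.35] [0.099 0.029] 34.0 
[530. 254.] 1184 [ 0.395 -0.587] [0.092 0.187] 8.5 
[ 16. 290.] 1847 [0.278 0.871] [0.177 0.118] 5.1 
[460. 111.] 531 [ 0.338 -0.986] [0.084 0.493] 15.0 
[326. 153.] 196 [ 0.605 -0.327] [0.089 0.196] 22.3 
[540. 153.] 456 [-0.02  -0.815] [0.09 0.13] 1.1 
[210. 164.] 414 [ 0.881 -0.028] [0.221 0.113] 86.4 
[150. 191.] 364 [0.939 0.233] [0.084 0.089] 38.3 
[ 78. 238.] 2943 [0.945 0.499] [0.163 0.371] 71.2 
[190. 273.] 344 [0.576 0.398] [0.117 0.031] 32.8 
[236. 283.] 294 [0.458 0.346] [0.095 0.029] 34.5
```

View pics/crop.png

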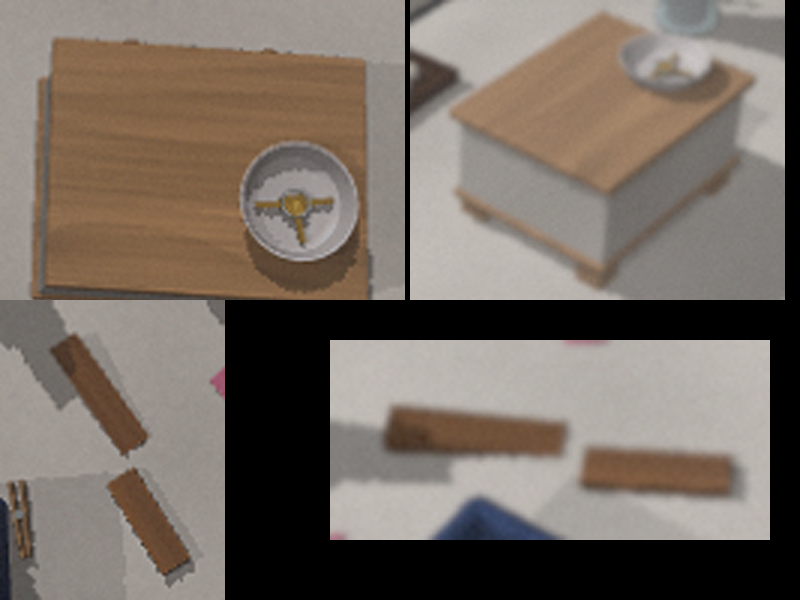

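The wedge is the brown strip with its centre near (188,187). Its thick end is at upper left, where the shadow is wider and the side face taller, and its thin end points to the robot's near right. The chest is at about (0.541,-0.154) with yaw -2.8°.

```bash
cat >> h.py <<'E'
from scipy.spatial.transform import Rotation as Ro
def rot(a,tilt=0):
    a=np.radians(a);R=np.array([[np.cos(a),np.sin(a),0],[np.sin(a),-np.cos(a),0],[0,0,-1]])
    return R@Ro.from_euler("y",tilt,degrees=True).as_matrix()
def go(p,a,tilt=0):
    o=ctrl.get_obs();R=np.array(o["tool_rot"])
    s=R.T@(np.array(p)-o["tcp_pos"])/.03; w=Ro.from_matrix(R.T@rot(a,tilt)).as_rotvec(degrees=True)/6
    print("shift",s.round(3),"turn",w.round(3),"tcp",np.round(o["tcp_pos"],4),"f",np.round(o["force"],2),"open",round(o["opening"],3),"t",o["t"])
E
python3 - <<'E'
from h import *
go((.594,.412,.36),36)
E
```

```text
shift [ 23.569 -25.015   1.49 ] turn [ 0.     0.    -2.211] tcp [ 0.2319 -0.5534  0.4047] f [-0.4  -0.45  1.49] open 1.005 t 0.8
```

Call:
move_arm --increments '[[[0.7,1.2,-1.3,0.0,0,0,0],[0.7,2.1,-2.2,0,0,0,0],[0.7,3.0,-3.2,0,0,0,0],[0.7,4,-4.2,0,0,0,0],[0.7,4.9,-5.2,0,0,0,0]]]'

```text
t: 1.22
tcp_pos: [0.3054, -0.3567, 0.4046]
tool_rot: [[0.923, 0.386, 0.0], [0.386, -0.923, -0.0], [0.0, 0.0, -1.0]]
force: [1.3, 0.1, 1.1]
opening: 0.699
grasp_force: 0.0
```

Call:
move_arm --increments '[[[0.7,1.0,-1.0,0.0,0,0,0],[0.7,1.9,-2.0,0,0,0,0],[0.7,2.8,-3.0,0,0,0,0],[0.7,3.7,-4.0,0,0,0,0],[0.7,4.6,-5,0,0,0,0]]]'

```text
t: 1.63
tcp_pos: [0.3745, -0.1648, 0.405]
tool_rot: [[0.922, 0.386, 0.001], [0.386, -0.922, -0.001], [0.001, 0.001, -1.0]]
force: [0.9, 0.3, 1.0]
opening: 0.7
grasp_force: 0.0
```

Call:
move_arm --increments '[[[0.7,1.0,-1.0,0.0,0,0,0],[0.7,1.9,-2.0,0,0,0,0],[0.7,2.8,-3.0,0,0,0,0],[0.7,3.7,-4.0,0,0,0,0],[0.7,4.6,-5,0,0,0,0]]]'

```text
t: 2.05
tcp_pos: [0.4439, 0.0271, 0.4051]
tool_rot: [[0.922, 0.387, 0.001], [0.387, -0.922, -0.0], [0.001, 0.001, -1.0]]
force: [0.6, -0.3, 0.9]
opening: 0.7
grasp_force: 0.0
```

Call:
move_arm --increments '[[[0.7,1.0,-1.0,0.3,0,0,-0.5],[0.7,1.9,-2.0,0.6,0,0,-1],[0.7,2.8,-3.0,0.9,0,0,-1.5],[0.7,3.7,-4.0,1.2,0,0,-2],[0.7,4.6,-5,1.5,0,0,-2.2]]]'

```text
t: 2.47
tcp_pos: [0.5131, 0.2185, 0.3595]
tool_rot: [[0.808, 0.59, 0.001], [0.59, -0.808, 0.0], [0.001, 0.0, -1.0]]
force: [1.2, -0.5, 0.1]
opening: 0.7
grasp_force: 0.0
```

```bash
python3 - <<'E'
from h import *
go((.594,.412,.23),36)
E
```

```text
shift [ 5.978 -3.621  4.318] turn [ 0.003 -0.005  0.023] tcp [0.5131 0.2185 0.3595] f [ 1.23 -0.5   0.06] open 0.7 t 2.4667
```

Call:
move_arm --increments '[[[0.6,1.2,-0.7,0.2,0,0,0],[0.6,2.4,-1.4,0.4,0,0,0],[0.6,3.6,-2.1,0.6,0,0,0],[0.6,4.8,-2.8,0.9,0,0,0],[0.6,5.98,-3.6,1.3,0,0,0]]]'

```text
t: 2.88
tcp_pos: [0.594, 0.4064, 0.3224]
tool_rot: [[0.81, 0.587, 0.002], [0.587, -0.81, 0.001], [0.002, 0.0, -1.0]]
force: [1.7, -0.6, 1.3]
opening: 0.598
grasp_force: 0.0
```

Call:
move_arm --increments '[[[0.6,0,0,1.0,0,0,0],[0.6,0,0,2,0,0,0],[0.6,0,0,3,0,0,0],[0.6,0,0,3,0,0,0]]]'

```text
t: 3.22
tcp_pos: [0.5903, 0.4032, 0.2231]
tool_rot: [[0.809, 0.587, -0.011], [0.587, -0.809, -0.006], [-0.013, -0.001, -1.0]]
force: [-0.9, -0.6, -2.9]
opening: 0.602
grasp_force: 0.0
```

```bash
python3 - <<'E'
from h import *
go((.594,.412,.176),36)
T=ctrl.grab_frame("top");S=ctrl.grab_frame("side")
a=cv2.resize(T["img"][130:250,100:230,::-1],None,fx=3,fy=3);b=cv2.resize(S["img"][200:320,130:260,::-1],None,fx=3,fy=3)
cv2.imwrite("pics/g1.png",np.hstack([a,b]))
E
```

```text
shift [ 0.291 -0.165  1.565] turn [-0.012  0.12  -0.006] tcp [0.5903 0.4032 0.2231] f [-0.85 -0.56 -2.85] open 0.602 t 3.2167
```

View pics/g1.png

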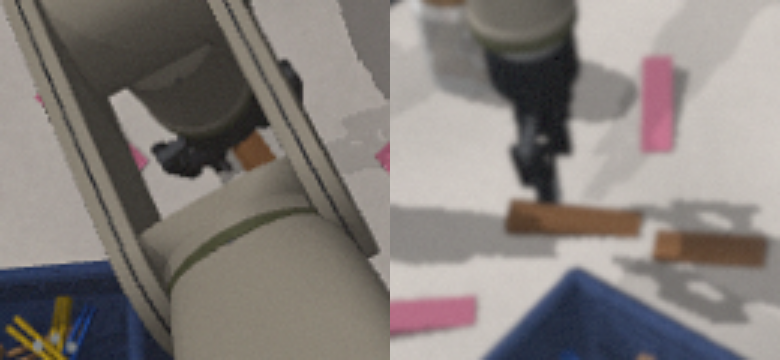

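The gripper is over the thick half of the wedge, and the side view confirms that its left end, (510,215) in the crop, is thicker. I'll go down.

Call:
move_arm --increments '[[[0.6,0.05,-0.1,0.4,0,0,0],[0.6,0.05,-0.1,0.8,0,0,0],[0.6,0.05,-0.1,1.0,0,0,0],[0.6,0.05,-0.1,1.0,0,0,0]]]'

```text
t: 3.65
tcp_pos: [0.5921, 0.4074, 0.2006]
tool_rot: [[0.81, 0.587, -0.002], [0.587, -0.81, -0.001], [-0.002, -0.0, -1.0]]
force: [-0.4, -0.4, -0.7]
opening: 0.601
grasp_force: 0.0
```

```bash
python3 - <<'E'
from h import *
go((.594,.412,.176),36)
E
```

```text
shift [ 0.145 -0.087  0.821] turn [-0.002  0.019 -0.012] tcp [0.5921 0.4074 0.2006] f [-0.42 -0.38 -0.71] open 0.601 t 3.65
```

Call:
move_arm --increments '[[[0.6,0.1,-0.09,0.4,0,0,0],[0.6,0.14,-0.09,0.7,0,0,0],[0.6,0.14,-0.09,0.82,0,0,0],[0.6,0.14,-0.09,0.82,0,0,0]]]'

```text
t: 3.98
tcp_pos: [0.5937, 0.412, 0.1753]
tool_rot: [[0.81, 0.587, -0.003], [0.587, -0.81, -0.002], [-0.003, -0.0, -1.0]]
force: [0.0, 0.6, -0.1]
opening: 0.597
grasp_force: 0.0
```

Call:
move_arm --increments '[[[0.3,0,0,0,0,0,0],[0.2,0,0,0,0,0,0],[0.1,0,0,0,0,0,0],[0.1,0,0,0,0,0,0],[0.1,0,0,0,0,0,0]]]' --newtons 25

```text
t: 4.4
tcp_pos: [0.5945, 0.4124, 0.178]
tool_rot: [[0.81, 0.587, 0.001], [0.587, -0.81, 0.0], [0.001, 0.0, -1.0]]
force: [0.1, 0.8, -0.7]
opening: 0.343
grasp_force: 25.3
```

```bash
python3 - <<'E'
from h import *
go((.594,.412,.24),36)
E
```

```text
shift [-0.022  0.    -2.068] turn [ 0.    -0.006 -0.012] tcp [0.5945 0.4124 0.178 ] f [ 0.12  0.8  -0.69] open 0.343 t 4.4
```

Call:
move_arm --increments '[[[0.1,0,0,-0.5,0,0,0],[0.1,0,0,-1.2,0,0,0],[0.1,0,0,-2,0,0,0],[0.1,0,0,-2.3,0,0,0],[0.1,0,0,-2.3,0,0,0]]]' --newtons 40

```text
t: 4.82
tcp_pos: [0.5958, 0.4132, 0.2519]
tool_rot: [[0.81, 0.587, 0.007], [0.587, -0.81, 0.004], [0.008, 0.001, -1.0]]
force: [0.8, 0.7, 1.3]
opening: 0.336
grasp_force: 42.0
```

```bash
python3 - <<'E'
from h import *
go((.632,.12,.24),87.2)
E
```

```text
shift [-4.763  8.621  0.366] turn [ 0.039 -0.064 -8.544] tcp [0.5958 0.4132 0.2519] f [0.82 0.74 1.26] open 0.336 t 4.8167
```

Call:
move_arm --increments '[[[0.1,-0.5,0.9,0,0,0,-0.9],[0.1,-1,1.8,0,0,0,-1.8],[0.1,-1.5,2.7,0,0,0,-2.7],[0.1,-2,3.6,0,0,0,-3.6],[0.1,-2.5,4.5,0,0,0,-4.5]]]'

```text
t: 5.23
tcp_pos: [0.6123, 0.2576, 0.2451]
tool_rot: [[0.451, 0.893, -0.002], [0.893, -0.451, -0.001], [-0.001, -0.001, -1.0]]
force: [0.2, -0.3, -0.5]
opening: 0.333
grasp_force: 41.9
```

```bash
python3 - <<'E'
from h import *
go((.632,.09,.24),87.2)
E
```

```text
shift [-4.692  3.103  0.173] turn [-0.014  0.01  -3.996] tcp [0.6123 0.2576 0.2451] f [ 0.16 -0.29 -0.52] open 0.333 t 5.2333
```

Call:
move_arm --increments '[[[0.1,-0.9,0.6,0,0,0,-0.9],[0.1,-1.9,1.2,0,0,0,-1.8],[0.1,-2.8,1.8,0,0,0,-2.7],[0.1,-3.8,2.4,0,0,0,-3.6],[0.1,-4.6,3.0,0,0,0,-4.0]]]'

```text
t: 5.65
tcp_pos: [0.6294, 0.093, 0.2452]
tool_rot: [[0.048, 0.999, -0.002], [0.999, -0.048, -0.0], [-0.001, -0.002, -1.0]]
force: [0.6, 0.7, -0.6]
opening: 0.333
grasp_force: 42.0
```

Call:
move_arm --increments '[[[0.1,0,0,0,0,0,0],[0.1,0,0,0,0,0,0]]]'

```text
t: 5.82
tcp_pos: [0.6301, 0.0933, 0.2454]
tool_rot: [[0.057, 0.998, -0.001], [0.998, -0.057, -0.0], [-0.0, -0.001, -1.0]]
force: [0.4, 0.2, -0.7]
opening: 0.331
grasp_force: 42.0
```

```bash
python3 - <<'E'
from h import *
go((.632,.067,.24),87.2)
S=ctrl.grab_frame("side")
T=ctrl.grab_frame("top")
print(px(S,(.627,-.034,0)),px(S,(.632,.067,0.07)),px(T,(.627,-.034,0)))
a=cv2.resize(S["img"][110:240,190:330,::-1],None,fx=4,fy=4,interpolation=cv2.INTER_CUBIC)
cv2.imwrite("pics/p1.png",a)
E
```

```text
shift [-0.873  0.115  0.181] turn [-0.014  0.001 -0.079] tcp [0.6301 0.0933 0.2454] f [ 0.44  0.24 -0.71] open 0.331 t 5.8167
[273.85630404 189.40926642] [252.66641686 187.21714763] [342.39190489 171.81121735]
```

View pics/p1.png

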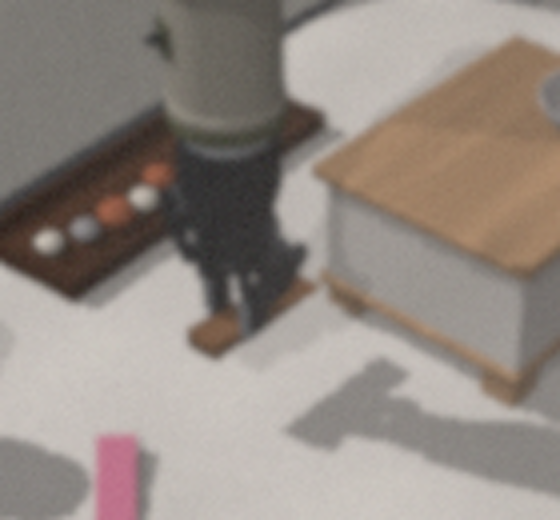

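The wedge is held level, with its tip near crop (312,288) and its thick end near (200,345). The short foot is at crop (348,297). I'll check these against the model.

```bash
python3 - <<'E'
from h import *
S=ctrl.grab_frame("side")
c=lambda p:((p-np.array([190,110]))*4).round(0)
C=np.array([.541,-.154,0]);ex=np.array([.9988,-.0486,0]);ey=np.array([.0486,.9988,0])
W=lambda x,y,z:C+ex*x+ey*y+[0,0,z]
for n,q in dict(fn=(.064,.124,.005),ff=(.096,.124,.005),fback=(-.096,.124,0),fb2=(-.064,.124,0),b_ff=(.098,.126,.03),b_n=(-.098,.126,.03),tff=(.106,.135,.147),tn=(-.106,.135,.147)).items(): print(n,c(px(S,W(*q))))
o=ctrl.get_obs();p=np.array(o["tcp_pos"]);R=np.array(o["tool_rot"]);z=p[2]-.178
for n,(x,y,h) in dict(tipl=(60,15,1),tipr=(60,-15,1),tkl=(-60,15,16),tkr=(-60,-15,16),tkrb=(-60,-15,0)).items():
    d=-R[:,0];e=np.array([-d[1],d[0],0]); q=p+d*(x+20)/1e3+e*y/1e3;q[2]=z+h/1e3;print(n,c(px(S,q)),q.round(3))
a=cv2.resize(S["img"][150:215,230:300,::-1],None,fx=8,fy=8,interpolation=cv2.INTER_CUBIC)
for n,(x,y,h) in dict(tipl=(60,15,1),tipr=(60,-15,1),tkl=(-60,15,16),tkr=(-60,-15,16),tkrb=(-60,-15,0)).items():
    q=p+d*(x+20)/1e3+e*y/1e3;q[2]=z+h/1e3;u=((px(S,q)-[230,150])*8).astype(int);cv2.circle(a,tuple(int(v) for v in u),3,(0,255,0),-1)
for q in[(.064,.124,.005),(.096,.124,.005),(.098,.126,.03),(.106,.135,.147)]:
    u=((px(S,W(*q))-[230,150])*8).astype(int);cv2.circle(a,tuple(int(v) for v in u),3,(0,0,255),-1)
cv2.imwrite("pics/p2.png",a)
E
```

```text
fn [350. 321.]
ff [321. 305.]
fback [505. 410.]
fb2 [472. 392.]
b_ff [318. 282.]
b_n [508. 383.]
tff [302. 165.]
tn [519. 273.]
tipl [284. 274.] [0.641 0.015 0.069]
tipr [312. 290.] [0.611 0.017 0.069]
tkl [177. 331.] [0.647 0.135 0.084]
tkr [205. 348.] [0.617 0.137 0.084]
tkrb [206. 364.] [0.617 0.137 0.068]
```

View pics/p2.png

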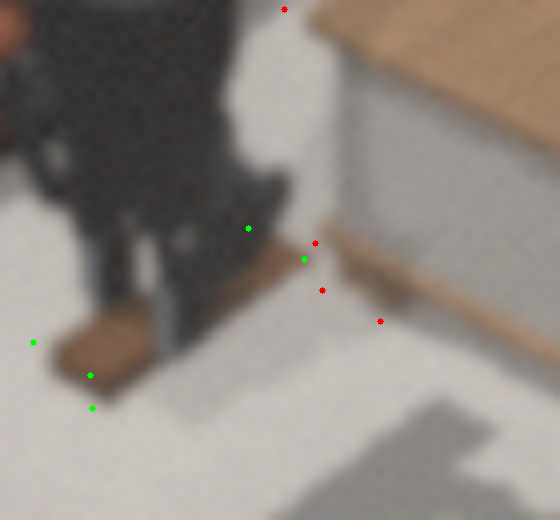

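Both the wedge and chest overlays are offset by a similar ~2 px, so the relative position is good. I'll set the wedge down with its tip about 20 mm outside the foot.

Call:
move_arm --increments '[[[0.1,-0.4,0.1,0.5,0,0,-0.1],[0.1,-0.85,0.1,1.0,0,0,-0.1],[0.1,-0.85,0.1,1.5,0,0,-0.1],[0.1,-0.85,0.1,1.9,0,0,-0.1],[0.1,-0.85,0.1,2.1,0,0,-0.1]]]'

```text
t: 6.38
tcp_pos: [0.6309, 0.0708, 0.1811]
tool_rot: [[0.042, 0.999, -0.003], [0.999, -0.042, 0.0], [0.0, -0.003, -1.0]]
force: [-0.2, 0.3, -0.5]
opening: 0.331
grasp_force: 42.0
```

```bash
python3 - <<'E'
from h import *
go((.632,.067,.178),87.2)
E
```

```text
shift [-0.126  0.044  0.105] turn [-0.029 -0.001  0.066] tcp [0.6309 0.0708 0.1811] f [-0.18  0.33 -0.53] open 0.331 t 6.3833
```

Call:
move_arm --increments '[[[0.1,0,0,0.06,0,0,0],[0.1,0,0,0.1,0,0,0],[0.1,0,0,0.1,0,0,0],[0.1,0,0,0.1,0,0,0]]]'

```text
t: 6.72
tcp_pos: [0.6324, 0.07, 0.1816]
tool_rot: [[0.043, 0.999, 0.002], [0.999, -0.043, 0.0], [0.0, 0.002, -1.0]]
force: [0.2, -0.2, -0.2]
opening: 0.331
grasp_force: 42.0
```

Call:
move_arm --increments '[[[0.45,0,0,0,0,0,0],[0.55,0,0,0,0,0,0],[0.55,0,0,-0.5,0,0,0],[0.55,0,0,-1.2,0,0,0],[0.55,0,0,-2,0,0,0]]]'

```text
t: 7.13
tcp_pos: [0.6313, 0.0695, 0.241]
tool_rot: [[0.043, 0.999, -0.002], [0.999, -0.043, -0.0], [-0.0, -0.002, -1.0]]
force: [0.5, 0.1, -0.6]
opening: 0.554
grasp_force: 0.0
```

```bash
python3 - <<'E'
from h import *
go((.634,.175,.24),87.2)
E
```

```text
shift [ 3.516 -0.061  0.035] turn [-0.021  0.001  0.055] tcp [0.6313 0.0695 0.241 ] f [ 0.51  0.08 -0.65] open 0.554 t 7.1333
```

Call:
move_arm --increments '[[[0,1,0,0,0,0,0],[0,2,0,0,0,0,0],[0,2.75,0,0,0,0,0],[0,2.75,0,0,0,0,0],[0,2.75,0,0,0,0,0]]]'

```text
t: 7.55
tcp_pos: [0.6355, 0.1533, 0.242]
tool_rot: [[0.041, 0.999, 0.001], [0.999, -0.041, 0.0], [0.0, 0.001, -1.0]]
force: [0.5, 0.7, -0.1]
opening: 0.001
grasp_force: 0.0
```

Call:
move_arm --increments '[[[0,0,0,0.6,0,0,0],[0,0,0,1.2,0,0,0],[0,0,0,1.8,0,0,0],[0,0,0,2.0,0,0,0],[0,0,0,2.0,0,0,0]]]'

```text
t: 7.97
tcp_pos: [0.6345, 0.1508, 0.1787]
tool_rot: [[0.044, 0.999, -0.004], [0.999, -0.044, -0.001], [-0.001, -0.004, -1.0]]
force: [-0.2, -0.1, 0.0]
opening: -0.0
grasp_force: 0.0
```

```bash
python3 - <<'E'
from h import *
go((.634,.12,.178),87.2)
S=ctrl.grab_frame("side");T=ctrl.grab_frame("top")
a=cv2.resize(S["img"][130:220,220:320,::-1],None,fx=4,fy=4,interpolation=cv2.INTER_CUBIC)
b=cv2.resize(T["img"][130:220,270:370,::-1],None,fx=4,fy=4,interpolation=cv2.INTER_CUBIC)
cv2.imwrite("pics/p3.png",np.hstack([a,b]))
E
```

```text
shift [-1.028  0.03   0.023] turn [-0.037  0.01   0.047] tcp [0.6345 0.1508 0.1787] f [-0.25 -0.07  0.04] open -0.0 t 7.9667
```

View pics/p3.png

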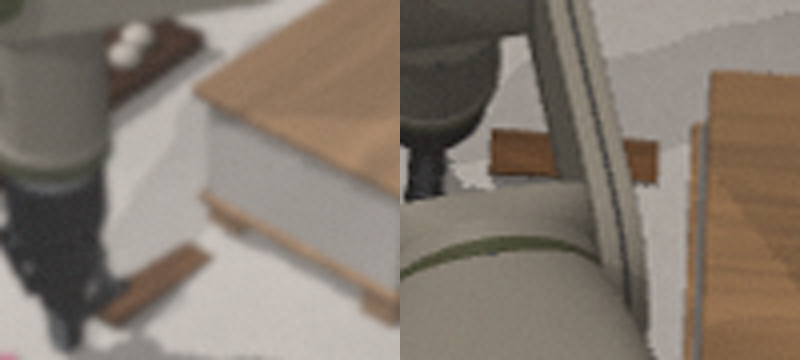

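The wedge lies flat and in line: its tip is at top pixel (334,171) against the predicted short corner (342,172), so about 23 mm to go. The closed fingers are behind the thick end with a gap of about 30 mm.

Call:
move_arm --increments '[[[0,-0.3,0,0,0,0,0],[0,-0.5,0,0,0,0,0],[0,-0.7,0,0,0,0,0],[0,-0.8,0,0,0,0,0],[0,-0.9,0,0,0,0,0]]]'

```text
t: 8.48
tcp_pos: [0.6345, 0.1242, 0.181]
tool_rot: [[0.044, 0.999, 0.001], [0.999, -0.044, 0.0], [0.0, 0.001, -1.0]]
force: [0.2, 0.2, 0.6]
opening: -0.001
grasp_force: 0.0
```

Call:
move_arm --increments '[[[0,-0.08,0,0,0,0,0],[0,-0.16,0,0,0,0,0],[0,-0.24,0,0,0,0,0],[0,-0.32,0,0,0,0,0],[0,-0.4,0,0,0,0,0]]]'

```text
t: 8.9
tcp_pos: [0.6338, 0.113, 0.1806]
tool_rot: [[0.043, 0.999, 0.0], [0.999, -0.043, 0.0], [0.0, 0.0, -1.0]]
force: [0.1, 0.2, 0.7]
opening: 0.001
grasp_force: 0.2
```

Call:
move_arm --increments '[[[0,-0.06,0,0,0,0,0],[0,-0.12,0,0,0,0,0],[0,-0.18,0,0,0,0,0],[0,-0.24,0,0,0,0,0],[0,-0.3,0,0,0,0,0]]]'

```text
t: 9.32
tcp_pos: [0.6334, 0.1039, 0.1805]
tool_rot: [[0.043, 0.999, -0.0], [0.999, -0.043, -0.0], [-0.0, -0.0, -1.0]]
force: [0.2, -0.4, 1.1]
opening: 0.002
grasp_force: 0.2
```

```bash
python3 - <<'E'
from h import *
go((.634,.12,.178),87.2)
S=ctrl.grab_frame("side");T=ctrl.grab_frame("top")
a=cv2.resize(S["img"][130:220,220:320,::-1],None,fx=4,fy=4,interpolation=cv2.INTER_CUBIC)
b=cv2.resize(T["img"][130:220,270:370,::-1],None,fx=4,fy=4,interpolation=cv2.INTER_CUBIC)
cv2.imwrite("pics/p4.png",np.hstack([a,b]))
for u in((334.25,170.75),(292.5,168.2)): print(at(T,u,.008))
E
```

```text
shift [ 0.537 -0.002  0.084] turn [-0.     0.     0.056] tcp [0.6334 0.1039 0.1805] f [ 0.16 -0.42  1.09] open 0.002 t 9.3167
[ 0.62752862 -0.00978363  0.008     ]
[0.63289244 0.1078776  0.008     ]
```

View pics/p4.png

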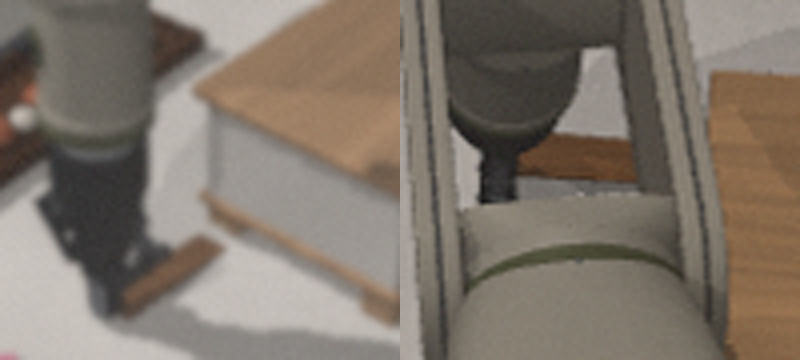

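The wedge is being pushed straight, and its tip, at (222,245) in the left crop, is approaching the foot at (225,220).

Call:
move_arm --increments '[[[0,-0.06,0,0,0,0,0],[0,-0.12,0,0,0,0,0],[0,-0.18,0,0,0,0,0],[0,-0.24,0,0,0,0,0],[0,-0.28,0,0,0,0,0]]]'

```text
t: 9.83
tcp_pos: [0.633, 0.0954, 0.1805]
tool_rot: [[0.043, 0.999, -0.0], [0.999, -0.043, -0.0], [-0.0, -0.0, -1.0]]
force: [0.8, 0.4, -0.0]
opening: 0.003
grasp_force: 0.1
```

Call:
move_arm --increments '[[[0,-0.03,0,0,0,0,0],[0,-0.06,0,0,0,0,0],[0,-0.09,0,0,0,0,0],[0,-0.12,0,0,0,0,0],[0,-0.15,0,0,0,0,0]]]'

```text
t: 10.25
tcp_pos: [0.6328, 0.0911, 0.1805]
tool_rot: [[0.043, 0.999, 0.0], [0.999, -0.043, -0.0], [-0.0, 0.0, -1.0]]
force: [0.5, 0.4, 0.1]
opening: -0.003
grasp_force: 0.1
```

Call:
move_arm --increments '[[[0,-0.03,0,0,0,0,0],[0,-0.06,0,0,0,0,0],[0,-0.09,0,0,0,0,0],[0,-0.12,0,0,0,0,0],[0,-0.15,0,0,0,0,0]]]'

```text
t: 10.67
tcp_pos: [0.6326, 0.0866, 0.1806]
tool_rot: [[0.043, 0.999, 0.0], [0.999, -0.043, 0.0], [0.0, 0.0, -1.0]]
force: [0.2, 0.2, 0.1]
opening: -0.001
grasp_force: 0.1
```

Call:
move_arm --increments '[[[0,-0.03,0,0,0,0,0],[0,-0.06,0,0,0,0,0],[0,-0.09,0,0,0,0,0],[0,-0.12,0,0,0,0,0],[0,-0.15,0,0,0,0,0]]]'

```text
t: 11.08
tcp_pos: [0.6324, 0.0821, 0.1805]
tool_rot: [[0.043, 0.999, -0.0], [0.999, -0.043, 0.0], [0.0, -0.0, -1.0]]
force: [0.1, 1.2, -0.0]
opening: -0.0
grasp_force: 0.1
```

Call:
move_arm --increments '[[[0,-0.02,0,0,0,0,0],[0,-0.04,0,0,0,0,0],[0,-0.06,0,0,0,0,0],[0,-0.08,0,0,0,0,0],[0,-0.1,0,0,0,0,0]]]'

```text
t: 11.5
tcp_pos: [0.6323, 0.0792, 0.1805]
tool_rot: [[0.043, 0.999, -0.0], [0.999, -0.043, 0.0], [0.0, -0.0, -1.0]]
force: [0.1, 0.8, 0.2]
opening: -0.003
grasp_force: 0.1
```

Call:
move_arm --increments '[[[0,-0.02,0,0,0,0,0],[0,-0.04,0,0,0,0,0],[0,-0.06,0,0,0,0,0],[0,-0.08,0,0,0,0,0],[0,-0.1,0,0,0,0,0]]]'

```text
t: 11.92
tcp_pos: [0.6322, 0.0761, 0.1805]
tool_rot: [[0.043, 0.999, -0.0], [0.999, -0.043, 0.0], [0.0, -0.0, -1.0]]
force: [-0.6, -0.4, 0.1]
opening: 0.002
grasp_force: 0.1
```

Call:
move_arm --increments '[[[0,-0.02,0,0,0,0,0],[0,-0.04,0,0,0,0,0],[0,-0.06,0,0,0,0,0],[0,-0.08,0,0,0,0,0],[0,-0.1,0,0,0,0,0]]]'

```text
t: 12.33
tcp_pos: [0.6321, 0.0731, 0.1805]
tool_rot: [[0.043, 0.999, -0.0], [0.999, -0.043, 0.0], [0.0, -0.0, -1.0]]
force: [-0.4, 0.6, -0.9]
opening: 0.002
grasp_force: 0.1
```

Call:
move_arm --increments '[[[0,-0.02,0,0,0,0,0],[0,-0.04,0,0,0,0,0],[0,-0.06,0,0,0,0,0],[0,-0.08,0,0,0,0,0],[0,-0.1,0,0,0,0,0]]]'

```text
t: 12.75
tcp_pos: [0.6319, 0.0701, 0.1805]
tool_rot: [[0.043, 0.999, -0.0], [0.999, -0.043, -0.0], [-0.0, -0.0, -1.0]]
force: [0.4, 0.1, -0.3]
opening: -0.001
grasp_force: 0.1
```

Call:
move_arm --increments '[[[0,-0.02,0,0,0,0,0],[0,-0.04,0,0,0,0,0],[0,-0.06,0,0,0,0,0],[0,-0.08,0,0,0,0,0],[0,-0.1,0,0,0,0,0]]]'

```text
t: 13.17
tcp_pos: [0.6318, 0.0671, 0.1805]
tool_rot: [[0.043, 0.999, -0.0], [0.999, -0.043, -0.0], [-0.0, -0.0, -1.0]]
force: [-0.2, 0.7, 0.3]
opening: -0.004
grasp_force: 0.1
```

Call:
move_arm --increments '[[[0,-0.02,0,0,0,0,0],[0,-0.04,0,0,0,0,0],[0,-0.06,0,0,0,0,0],[0,-0.08,0,0,0,0,0],[0,-0.1,0,0,0,0,0]]]'

```text
t: 13.58
tcp_pos: [0.6317, 0.0641, 0.1806]
tool_rot: [[0.043, 0.999, 0.0], [0.999, -0.043, 0.0], [0.0, 0.0, -1.0]]
force: [-0.2, 0.4, -0.9]
opening: 0.0
grasp_force: 0.1
```

Call:
move_arm --increments '[[[0,-0.02,0,0,0,0,0],[0,-0.04,0,0,0,0,0],[0,-0.06,0,0,0,0,0],[0,-0.08,0,0,0,0,0],[0,-0.1,0,0,0,0,0]]]'

```text
t: 14.0
tcp_pos: [0.6316, 0.0611, 0.1806]
tool_rot: [[0.043, 0.999, 0.0], [0.999, -0.043, 0.0], [0.0, 0.0, -1.0]]
force: [0.6, 0.7, -0.6]
opening: -0.003
grasp_force: 0.1
```

Call:
move_arm --increments '[[[0,-0.02,0,0,0,0,0],[0,-0.04,0,0,0,0,0],[0,-0.06,0,0,0,0,0],[0,-0.08,0,0,0,0,0],[0,-0.1,0,0,0,0,0]]]'

```text
t: 14.42
tcp_pos: [0.6314, 0.0581, 0.1805]
tool_rot: [[0.043, 0.999, 0.0], [0.999, -0.043, 0.0], [0.0, 0.0, -1.0]]
force: [-0.5, 0.1, -0.2]
opening: -0.002
grasp_force: 0.1
```

```bash
python3 - <<'E'
from h import *
S=ctrl.grab_frame("side");T=ctrl.grab_frame("top")
a=cv2.resize(S["img"][130:220,220:320,::-1],None,fx=4,fy=4,interpolation=cv2.INTER_CUBIC)
b=cv2.resize(T["img"][130:220,270:370,::-1],None,fx=4,fy=4,interpolation=cv2.INTER_CUBIC)
cv2.imwrite("pics/p5.png",np.hstack([a,b]))
E
```

```text
(no output)
```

View pics/p5.png

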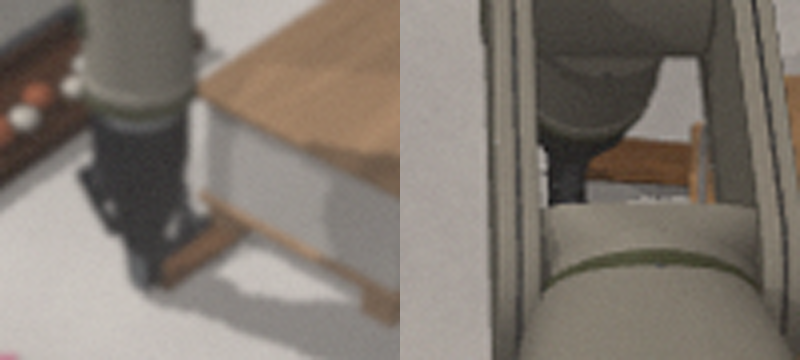

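The wedge is straight and going in under the foot (at (692,165) in the right crop). I'll keep pushing.

Call:
move_arm --increments '[[[0,-0.02,0,0,0,0,0],[0,-0.04,0,0,0,0,0],[0,-0.06,0,0,0,0,0],[0,-0.08,0,0,0,0,0],[0,-0.1,0,0,0,0,0]]]'

```text
t: 14.93
tcp_pos: [0.6313, 0.0552, 0.1806]
tool_rot: [[0.043, 0.999, 0.0], [0.999, -0.043, 0.0], [0.0, 0.0, -1.0]]
force: [0.3, 0.7, -1.0]
opening: 0.004
grasp_force: 0.1
```

Call:
move_arm --increments '[[[0,-0.02,0,0,0,0,0],[0,-0.04,0,0,0,0,0],[0,-0.06,0,0,0,0,0],[0,-0.08,0,0,0,0,0],[0,-0.1,0,0,0,0,0]]]'

```text
t: 15.35
tcp_pos: [0.6312, 0.0521, 0.1805]
tool_rot: [[0.043, 0.999, -0.0], [0.999, -0.043, -0.0], [-0.0, -0.0, -1.0]]
force: [0.4, -0.2, -0.4]
opening: -0.003
grasp_force: 0.1
```

Call:
move_arm --increments '[[[0,-0.02,0,0,0,0,0],[0,-0.04,0,0,0,0,0],[0,-0.06,0,0,0,0,0],[0,-0.08,0,0,0,0,0],[0,-0.1,0,0,0,0,0]]]'

```text
t: 15.77
tcp_pos: [0.631, 0.0492, 0.1805]
tool_rot: [[0.043, 0.999, 0.0], [0.999, -0.043, 0.0], [0.0, 0.0, -1.0]]
force: [-0.2, 0.4, -0.2]
opening: 0.001
grasp_force: 0.1
```

Call:
move_arm --increments '[[[0,-0.02,0,0,0,0,0],[0,-0.04,0,0,0,0,0],[0,-0.06,0,0,0,0,0],[0,-0.08,0,0,0,0,0],[0,-0.1,0,0,0,0,0]]]'

```text
t: 16.18
tcp_pos: [0.6309, 0.0462, 0.1806]
tool_rot: [[0.043, 0.999, 0.0], [0.999, -0.043, 0.0], [0.0, 0.0, -1.0]]
force: [0.0, -0.8, -0.5]
opening: 0.004
grasp_force: 0.1
```

Call:
move_arm --increments '[[[0,-0.02,0,0,0,0,0],[0,-0.04,0,0,0,0,0],[0,-0.06,0,0,0,0,0],[0,-0.08,0,0,0,0,0],[0,-0.1,0,0,0,0,0]]]'

```text
t: 16.6
tcp_pos: [0.6308, 0.0431, 0.1806]
tool_rot: [[0.043, 0.999, -0.0], [0.999, -0.043, -0.0], [-0.0, -0.0, -1.0]]
force: [1.5, 1.1, 0.2]
opening: -0.003
grasp_force: 0.1
```

Call:
move_arm --increments '[[[0,-0.02,0,0,0,0,0],[0,-0.04,0,0,0,0,0],[0,-0.06,0,0,0,0,0],[0,-0.08,0,0,0,0,0],[0,-0.1,0,0,0,0,0]]]'

```text
t: 17.02
tcp_pos: [0.6306, 0.0402, 0.1805]
tool_rot: [[0.043, 0.999, -0.0], [0.999, -0.043, 0.0], [0.0, -0.0, -1.0]]
force: [0.1, 0.4, -0.1]
opening: 0.002
grasp_force: 0.1
```

Call:
move_arm --increments '[[[0,-0.02,0,0,0,0,0],[0,-0.04,0,0,0,0,0],[0,-0.06,0,0,0,0,0],[0,-0.08,0,0,0,0,0],[0,-0.1,0,0,0,0,0]]]'

```text
t: 17.43
tcp_pos: [0.6305, 0.0372, 0.1806]
tool_rot: [[0.043, 0.999, 0.0], [0.999, -0.043, 0.0], [0.0, 0.0, -1.0]]
force: [0.6, 0.6, 0.1]
opening: -0.001
grasp_force: 0.1
```

Call:
move_arm --increments '[[[0,-0.02,0,0,0,0,0],[0,-0.04,0,0,0,0,0],[0,-0.06,0,0,0,0,0],[0,-0.08,0,0,0,0,0],[0,-0.1,0,0,0,0,0]]]'

```text
t: 17.85
tcp_pos: [0.6304, 0.0348, 0.1806]
tool_rot: [[0.043, 0.999, 0.0], [0.999, -0.043, 0.001], [0.001, 0.0, -1.0]]
force: [-0.0, 6.0, -0.1]
opening: -0.004
grasp_force: 3.1
```

Contact: 6 N. I'll hold, then nudge slightly.

Call:
move_arm --increments '[[[0,-0.01,0,0,0,0,0],[0,-0.02,0,0,0,0,0],[0,-0.02,0,0,0,0,0],[0,-0.02,0,0,0,0,0]]]'

```text
t: 18.18
tcp_pos: [0.6303, 0.0345, 0.1805]
tool_rot: [[0.043, 0.999, 0.0], [0.999, -0.043, 0.001], [0.001, 0.0, -1.0]]
force: [0.9, 6.2, 0.6]
opening: 0.002
grasp_force: 3.2
```

Call:
move_arm --increments '[[[0,-0.01,0,0,0,0,0],[0,-0.02,0,0,0,0,0],[0,-0.03,0,0,0,0,0],[0,-0.03,0,0,0,0,0],[0,-0.03,0,0,0,0,0]]]'

```text
t: 18.6
tcp_pos: [0.6303, 0.034, 0.1806]
tool_rot: [[0.043, 0.999, 0.0], [0.999, -0.043, 0.002], [0.002, 0.0, -1.0]]
force: [1.3, 8.9, -0.2]
opening: -0.001
grasp_force: 4.3
```

Jammed at about 8.5 N. I'll back off straight along the push line, then up.

Call:
move_arm --increments '[[[0,0,0,0,0,0,0],[0,0.05,0,0,0,0,0],[0,0.2,0,0,0,0,0],[0,0.6,0,0,0,0,0],[0,1.2,0,0,0,0,0]]]'

```text
t: 19.02
tcp_pos: [0.632, 0.0682, 0.1805]
tool_rot: [[0.045, 0.999, -0.0], [0.999, -0.045, -0.001], [-0.001, 0.0, -1.0]]
force: [0.6, 0.5, 0.3]
opening: -0.001
grasp_force: 0.0
```

Call:
move_arm --increments '[[[0,0.5,0,-0.5,0,0,0],[0,1.0,0,-1.2,0,0,0],[0,2,0,-2,0,0,0],[0,3,0,-3,0,0,0],[0,4,0,-3,0,0,0]]]'

```text
t: 19.43
tcp_pos: [0.639, 0.1906, 0.2781]
tool_rot: [[0.044, 0.999, 0.01], [0.999, -0.044, 0.002], [0.002, 0.01, -1.0]]
force: [0.4, -0.5, 1.5]
opening: -0.002
grasp_force: 0.0
```

```bash
python3 - <<'E'
from h import *
go((.63,.2,.28),87.2)
T0=np.load("pics/top0.npy",allow_pickle=True).item();S0=np.load("pics/side0.npy",allow_pickle=True).item()
S=ctrl.grab_frame("side");T=ctrl.grab_frame("top")
g=lambda f,s:cv2.cvtColor(f["img"],cv2.COLOR_RGB2GRAY)[s].astype(np.float32)
s=np.s_[120:215,262:375];print("side shift",cv2.phaseCorrelate(g(S0,s),g(S,s),cv2.createHanningWindow((113,95),cv2.CV_32F)))
s=np.s_[140:235,360:460];print("top shift",cv2.phaseCorrelate(g(T0,s),g(T,s),cv2.createHanningWindow((100,95),cv2.CV_32F)))
a=cv2.resize(S["img"][130:220,220:320,::-1],None,fx=4,fy=4,interpolation=cv2.INTER_CUBIC)
b=cv2.resize(T["img"][130:220,270:370,::-1],None,fx=4,fy=4,interpolation=cv2.INTER_CUBIC)
cv2.imwrite("pics/p6.png",np.hstack([a,b]))
E
```

```text
shift [ 0.3   -0.314 -0.067] turn [ 0.091 -0.021  0.049] tcp [0.639  0.1906 0.2781] f [ 0.44 -0.49  1.55] open -0.002 t 19.4333
side shift ((0.02742683291950243, 0.06747894156316647), 1.0376478052801557)
top shift ((0.06710557753792301, 0.008257797226136177), 0.9086952908833822)
```

View pics/p6.png

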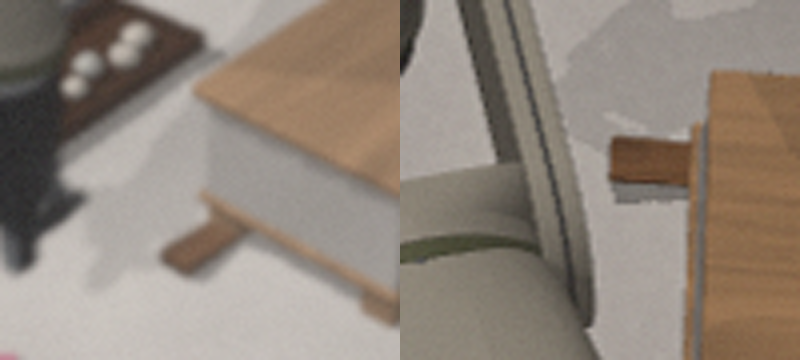

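The wedge stays under the foot and in line, with about 55 mm showing at (610–690,162) in the right crop. The chest has not visibly moved (shift under 0.1 px) and the gripper is clear. I'm handing in.

```bash
python3 -c "
from h import *
print(ctrl.hand_in())"
```

```text
the job is handed in; nothing more can be done
None
```

The wedge is jammed under the short foot at a push of about 9 N and stayed there when the gripper backed off; the chest shows no shift in the images, nothing else was handled, and the job is handed in (no verdict was returned).

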